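# Lean the window plate on the inspection rest

### The job

Take the large plate with the rectangular window out of the slotted black holder and lean it in the cream inspection rest for viewing. Set its lower edge down on the rubber foot before letting go, centred and close against the bottom of the sloping back, so that it stays leaning on the back at the back's own slope; leave the two smaller plates standing where they are in the holder.

Things in the scene. Friction and masses are not known exactly. Their poses are not given: they have to be found in the camera images.
- window_plate: Aluminium plate, the largest of three: 120 mm wide (y), 130 high (z), 8 thick (x), 0.25 kg. Window 70 mm wide, 30 to 85 mm above its lower edge; grip the 45 mm rail over it, across the thickness. Origin: centre of its lower edge face; z up the plate, x its normal. Stands upright in one of three slots (any) of the black holder, floor 10 mm above the table, ribs 22 mm higher; draw it straight up.
- rest_back: Fixed sloping back of the rest, with its foot: 110 mm wide (y), 75 up the slope (z), top leaning 20 degrees back towards the robot. Origin: middle of the front face's bottom line, on the level rubber foot, 12 mm above the table. x: outward normal of the front, away from the robot. Foot: 62 mm deep, 136 wide, no lip, friction holds. A plate flat on it has its origin 4 mm along x, axes parallel, and overtops it by 55.
- square_plate: Bystander: plain aluminium plate without window, 90 mm wide (y), 90 high (z), 8 thick (x), upright in another slot. Origin: centre of its lower edge face. The fixed black holder is 190 mm long across the plates and 140 mm along them; its three parallel slots are 11 mm wide, 65 mm apart. Holder and rest stand on opposite sides, left or right.
- narrow_plate: Bystander: plain aluminium plate without window, 55 mm wide (y), 100 high (z), 8 thick (x), upright in another slot of the holder. Origin: centre of its lower edge face; z up, x its normal.
Things that resemble listed ones, but are neither listed nor needed, are in the scene too. Leave any brown or purple look-alike of the window_plate alone. What is shaped like the part that bears rest_back but orange is not meant.

How it is judged:
On the way, in this order (a step that is already met when the one before it is completed fails the run):
1. the window plate is held clear above the holder (height (world z) of window_plate above 0.05 m and contact force between the fingers and window_plate above 0.5 N), for 0.2 s.
2. the window plate is set down on the rest while still held (contact force between window_plate and rest_back above 0.3 N and contact force between the fingers and window_plate above 0.5 N and distance between window_plate and rest_back below 0.04 m), for 0.1 s.
At the end, for the whole second after the job is handed in: The plate rests on the rubber foot and leans on the back: within 10 degrees of its slope and direction, centred within 20 mm, lower edge's middle within 20 mm in front of the back's face (4 mm when flat). The two smaller plates stand in their slots, moved under 12 mm (angle between the z axis of window_plate and the z axis of rest_back, either way round below 0.18 rad and angle between the y axis of window_plate and the y axis of rest_back, either way round below 0.18 rad and x of window_plate in the frame of rest_back between -0.004 and 0.02 m and y of window_plate in the frame of rest_back between -0.02 and 0.02 m and z of window_plate in the frame of rest_back between -0.012 and 0.01 m and contact force between window_plate and rest_back above 0.3 N and linear speed of window_plate below 0.01 m/s and angular speed of window_plate below 0.1 rad/s and distance of each of square_plate, narrow_plate from where it was at the start of the episode below 0.012 m and angle between each of square_plate, narrow_plate's own z axis and vertical below 0.25 rad); the robot touches nothing.
It fails at once if a smaller plate is pulled up or knocked out of its slot (distance of any of square_plate, narrow_plate from where it was at the start of the episode above 0.03 m).
It also fails if it takes over 43 s, if anything falls off the work surface, if the arm or the gripper's body presses on something with over 40 N, if the wrist force passes 120 N, or if a joint passes its speed limit or range.

### The arm

A 7-joint arm with a two-finger parallel gripper is mounted at the origin on the work surface. World frame = base frame: x ahead of the robot, y to its left, z up, the work surface at z = 0. Lengths are in m, angles in rad, forces in N, time in s.
With the tool pointing down it reaches from about 0.35 to 0.9 m from the base axis. Payload 7.2 kg.
Tool frame: the origin (TCP) lies at the centre of the arm's flange, where the gripper is bolted on; the fingertips stand 182 mm ahead of it and the grasp point (between the pads) lies 163 mm ahead of it; z points along the fingers, y is the direction in which the jaws open and shut (so a half turn about z gives the same grasp; the last joint's range is limited). The gripper opens to 88 mm and grips with 3 to 60 N. Pads are 20 mm wide; open, the fingers measure 115 mm over their backs; the gripper's body (75 mm by 178 mm) begins 61 mm behind the grasp point.
Start: joints at [1.194, 0.411, -0.013, 1.596, 0.006, 1.134, -0.082], TCP at [0.19, -0.595, 0.405] pointing down, gripper open.
Joint ranges: [-2.95, 2.95], [-0.29, 1.99], [-1.47, 1.44], [0.14, 2.54], [-1.03, 4.17], [0.13, 1.85], [-2.86, 2.86]. Speed limits (rad/s): [2.39, 2.39, 3.01, 3.01, 3.14, 3.14, 3.14].

### API

Orientations are given as a rotation vector (axis times angle).
In Python, from cell import manip gives the robot as it stands.
- The arm moves only by the shell command python3 -m creep 'ROWS' [FORCE]. ROWS is JSON, a list of rows, each an object with "turn": the turn, a rotation vector about the tool's x, y, z in rad, a list of three; "offset": the shift along the tool's x, y, z in cm, a list of three; "claw": the finger opening in cm, from 0 to 8.78. In form: [{"turn": [rx, ry, rz], "offset": [tx, ty, tz], "claw": claw}, ...]. A call has 1 to 12 rows; each row is the pose to reach, as a shift and turn from the pose commanded when the call began, along the tool's axes at that moment; what a row does not reach only later rows make up. A row lasts 1/12 s, in which the tool goes at most 41.7 mm and 7.16 degrees, less where a joint would pass 70% of its speed; a pose out of reach is approached as far as the arm can. A call with a gripper value outside its range is refused whole. The fingers move at their own pace and stop on an object; FORCE is the grip in N (left out, the last holds). Time passes only in rows, so rows that repeat a pose let the fingers close. It gives the time, the measured TCP pose, the force and the opening at its end, in the units of the state.
- manip.read_state(): the state, without advancing time (a new reading comes with each control period).
- manip.read_camera(name): name is "scene" or "top"; returns a dict with "pixels" (480x640x3 uint8, blue, green, red), "camera_matrix" (3x3 intrinsics, pixels), "rvec" (rotation vector, rad) and "tvec" (3), from world to camera coordinates, as OpenCV has them. Camera axes: x right, y down, z forward; pixel columns grow to the right and rows downward; lengths in m; the calibration is good to about 2 mm. A picture is of the moment at which its call begins. There is no depth.
- manip.close_job(): hands the job in, once; it reports no verdict.
The state is a dict: "t": time; "qpos": joint angles; "dq": joint speeds; "effort": joint torques, N m; "eef_pos": TCP position; "ee_rot": TCP orientation; "ft_force": force on the tool from outside, world axes, zero at the start; "torque": the same for the moment, N m; "opening": finger opening in m.
Only numpy, scipy, OpenCV 4.12 (cv2) and the standard library are available. Lean on these libraries where they do the work, as an engineer would, in place of code of your own. Each camera call takes 0.05 s, during which the arm holds its last target. There are 200 camera calls.

## Working session

There is one attempt and no reset: what is moved stays moved. The work goes in short steps, Python scripts to look and compute and a shell command to move; the robot and the scene stay as the last step left them, time stands still between calls to the robot, and variables do not carry over. Pictures are saved under pics/ and viewed, about 8 in all and at most 12, crops included, and the job is handed in when it is done.

```bash
mkdir -p pics; ls; python3 - <<'E'
from cell import manip
import cv2,json,numpy as np
print(manip.read_state())
for n in("scene","top"):
    c=manip.read_camera(n); cv2.imwrite(f"pics/{n}0.png",c["pixels"])
    R=cv2.Rodrigues(np.array(c["rvec"],float))[0]
    print(n,np.round(c["camera_matrix"],1).tolist(),"C",(-R.T@np.array(c["tvec"]).ravel()).round(3),R.round(3).tolist())
    np.savez(f"{n}0.npz",K=c["camera_matrix"],rvec=c["rvec"],tvec=c["tvec"])
E
```

```text
pics
{'t': 0.0, 'qpos': array([ 1.19382051,  0.41185679, -0.01270263,  1.59702943,  0.00561826,
        1.13428643, -0.08219163]), 'dq': array([ 0.00074175,  0.0013692 ,  0.00193903, -0.00093919,  0.0008257 ,
       -0.00081409, -0.00149414]), 'effort': array([ 1.83853758e-04, -5.87953055e+01,  6.41795564e-01, -2.91083050e+01,
       -5.38155029e-02,  1.80835370e-02,  1.02183687e-04]), 'eef_pos': array([ 0.18983993, -0.59524692,  0.40384175]), 'ee_rot': array([-3.10273545e+00, -4.82918372e-01,  5.72728085e-04]), 'ft_force': array([-0.60329451,  0.05708528,  0.01972207]), 'torque': array([ 0.02131497, -0.01544777,  0.02366187]), 'opening': 0.08768883249386696}
scene [[520.0, 0.0, 321.3], [0.0, 520.0, 242.1], [0.0, 0.0, 1.0]] C [ 1.093 -0.4    0.96 ] [[0.491, 0.871, 0.001], [0.675, -0.379, -0.633], [-0.551, 0.311, -0.774]]
top [[493.9, 0.0, 319.8], [0.0, 493.9, 226.2], [0.0, 0.0, 1.0]] C [ 0.343 -0.026  1.067] [[0.017, -1.0, 0.009], [-0.993, -0.018, -0.115], [0.115, -0.007, -0.993]]
```

View pics/scene0.png

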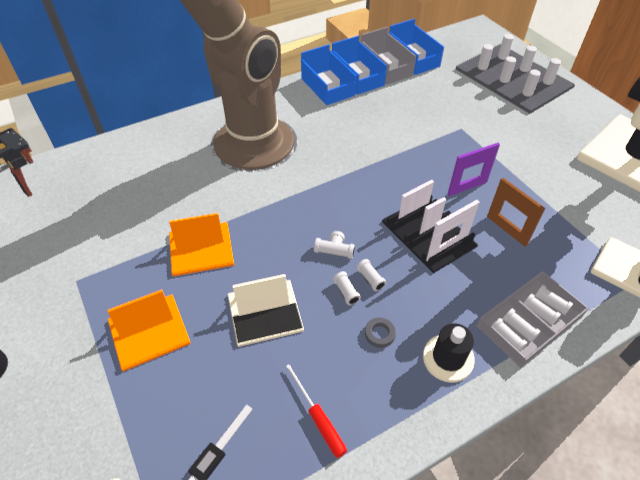

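View pics/top0.png

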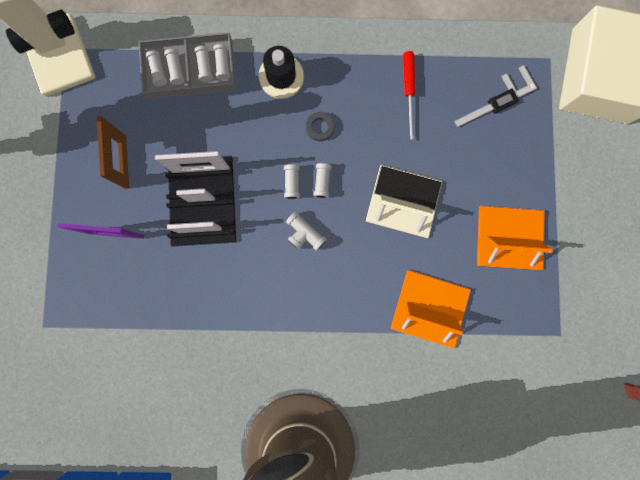

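Both pictures show three plates in the black holder. The candidates are:
- Light window plate in the front slot: scene (455,232), top (192,162). This one matches the description.
- Purple look-alike: scene (473,170), top (100,230). Leave alone.
- Brown look-alike: scene (515,212), top (113,152). Leave alone.
- Cream rest: scene (265,308), top (404,200). The two orange rests at top (510,240) and (432,308) are not meant.

I'll check the choice in a close crop.

```bash
python3 - <<'E'
import cv2,numpy as np
s=cv2.imread("pics/scene0.png");t=cv2.imread("pics/top0.png")
def crop(im,x,y,w=100,h=75): return cv2.resize(im[y:y+h,x:x+w],(400,300),interpolation=cv2.INTER_CUBIC)
cv2.imwrite("pics/crop1.png",np.vstack([np.hstack([crop(s,390,180),crop(s,220,268)]),np.hstack([crop(t,145,135,),crop(t,355,160)])]))
for im,p in((s,[(440,242),(478,210),(270,290),(268,325),(240,345)]),(t,[(192,162),(170,158),(405,185),(400,215),(380,220)])):
    print([(q,im[q[1],q[0]].tolist(), cv2.cvtColor(im,cv2.COLOR_BGR2HSV)[q[1],q[0]].tolist()) for q in p])
E
```

```text
[((440, 242), [168, 159, 172], [159, 19, 172]), ((478, 210), [182, 150, 140], [113, 59, 182]), ((270, 290), [166, 193, 206], [20, 50, 206]), ((268, 325), [56, 55, 60], [174, 21, 60]), ((240, 345), [152, 170, 181], [19, 41, 181])]
[((192, 162), [120, 117, 123], [165, 12, 123]), ((170, 158), [187, 181, 192], [164, 15, 192]), ((405, 185), [39, 43, 43], [30, 24, 43]), ((400, 215), [199, 230, 237], [24, 41, 237]), ((380, 220), [153, 177, 187], [21, 46, 187])]
```

View pics/crop1.png

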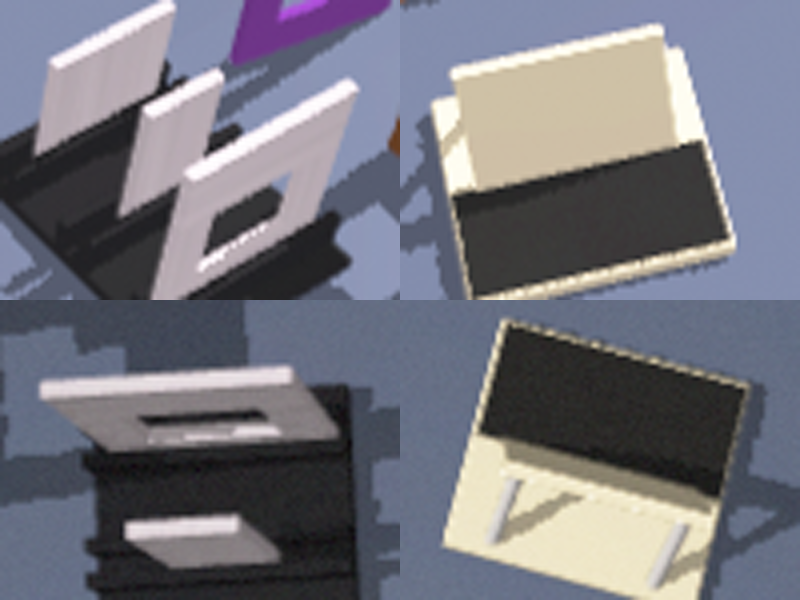

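The crop confirms the light plate with the window in the front slot and the cream rest with its black foot. I'll cast rays through those corners.

```bash
cat > h.py <<'E'
import numpy as np,cv2
def ray(n,uv,z):
    c=np.load(n+"0.npz");R=cv2.Rodrigues(c["rvec"].astype(float))[0];C=-R.T@c["tvec"].ravel()
    p=cv2.undistortPoints(np.array(uv,float).reshape(-1,1,2),c["K"],None).reshape(-1,2)
    d=np.c_[p,np.ones(len(p))]@R
    return C+d*((z-C[2])/d[:,2])[:,None]
E
python3 - <<'E'
from h import *
np.set_printoptions(precision=4,suppress=True)
def line(a,b): d=b-a; return (a+b)/2,np.linalg.norm(d),np.degrees(np.arctan2(d[1],d[0]))
print("plate top: outer L,R inner L,R");P=ray("top",[(155,155.5),(217.5,151.75),(155,159.5),(218.25,155.5)],.14);print(P);print(line(P[0],P[1]),line(P[2],P[3]),P.mean(0))
S=ray("scene",[(436.5,225),(479,203)],.14);print("scene front edge",S,line(*S))
F=ray("top",[(381.25,165),(442,181),(375.5,193.75),(434.5,208.75)],.012);print("foot",F,line(F[0],F[1]),line(F[2],F[3]),line(F[2],F[0]))
B=ray("scene",[(238.75,315.5),(288.75,305.5)],.012);print("back bottom",B,line(*B))
T=ray("scene",[(233,287),(285.5,277.3)],.012+.075*np.cos(np.radians(20)));print("back top",T,line(*T))
B=ray("top",[(381.25,195),(434.5,208.75)],.012);print("top back bottom",B,line(*B))
T=ray("top",[(381,202),(433,214)],.0825);print("top back top?",T,line(*T))
E
```

```text
plate top: outer L,R inner L,R
[[0.5811 0.2858 0.14  ]
 [0.5907 0.1666 0.14  ]
 [0.5732 0.2854 0.14  ]
 [0.5833 0.1649 0.14  ]]
(array([0.5859, 0.2262, 0.14  ]), np.float64(0.11958344331937096), np.float64(-85.38305535456988)) (array([0.5783, 0.2251, 0.14  ]), np.float64(0.12092308314203583), np.float64(-85.2001164210562)) [0.5821 0.2256 0.14  ]
scene front edge [[0.5871 0.1626 0.14  ]
 [0.5815 0.282  0.14  ]] (array([0.5843, 0.2223, 0.14  ]), np.float64(0.11956107591386193), np.float64(92.7299744992373))
foot [[ 0.602  -0.165   0.012 ]
 [ 0.5689 -0.2975  0.012 ]
 [ 0.5381 -0.1527  0.012 ]
 [ 0.5075 -0.2806  0.012 ]] (array([ 0.5854, -0.2313,  0.012 ]), np.float64(0.1366238312037632), np.float64(-104.02686479199431)) (array([ 0.5228, -0.2166,  0.012 ]), np.float64(0.13151104759274437), np.float64(-103.45381821504232)) (array([ 0.57  , -0.1588,  0.012 ]), np.float64(0.06511075446835615), np.float64(-10.921327411212346))
back bottom [[ 0.5072 -0.2693  0.012 ]
 [ 0.5368 -0.166   0.012 ]] (array([ 0.522 , -0.2177,  0.012 ]), np.float64(0.10752230132562167), np.float64(73.99913246373963))
back top [[ 0.4831 -0.2622  0.0825]
 [ 0.5139 -0.158   0.0825]] (array([ 0.4985, -0.2101,  0.0825]), np.float64(0.10861195463209387), np.float64(73.52924962275611))
top back bottom [[ 0.5355 -0.1652  0.012 ]
 [ 0.5075 -0.2806  0.012 ]] (array([ 0.5215, -0.2229,  0.012 ]), np.float64(0.11877609350635868), np.float64(-103.67230383690338))
top back top? [[ 0.5083 -0.1554  0.0825]
 [ 0.4857 -0.2604  0.0825]] (array([ 0.497 , -0.2079,  0.0825]), np.float64(0.10743832188376835), np.float64(-102.14627521010351))
```

```bash
cat > mv.py <<'E'
import numpy as np,sys
from scipy.spatial.transform import Rotation as Ro
from cell import manip
def tool(az,tilt=0):   # tool y horizontal at azimuth az when tilt 0; tilt deg: plate top leans back along -normal
    a,t=np.radians([az,tilt]); n=np.array([np.cos(a),np.sin(a),0]); k=np.array([0,0,1.])
    z=-(np.cos(t)*k-np.sin(t)*n); y=np.cos(t)*n+np.sin(t)*k
    return np.c_[np.cross(y,z),y,z]
def go(R,p):
    s=manip.read_state(); Rc=Ro.from_rotvec(s["ee_rot"]).as_matrix()
    print("t",round(s["t"],2),"turn",Ro.from_matrix(Rc.T@R).as_rotvec().round(4),"offset cm",(100*Rc.T@(np.array(p)-s["eef_pos"])).round(2),"q",s["qpos"].round(2),"F",s["ft_force"].round(1),"open",round(s["opening"],4))
E
python3 -c "
from mv import *
go(tool(4.2),[.581,.224,.405])"
```

```text
t 0.1 turn [-1.3000e-03 -9.0000e-04 -1.3352e+00] offset cm [ 6.216e+01 -6.616e+01 -2.000e-02] q [ 1.19  0.41 -0.01  1.6   0.01  1.13 -0.08] F [ 0.8  0.1 -0.2] open 0.0877
```

```bash
python3 -m creep '[{"turn":[0,0,-1.335],"offset":[62.2,-66.2,0],"claw":3},{"turn":[0,0,-1.335],"offset":[62.2,-66.2,0],"claw":3},{"turn":[0,0,-1.335],"offset":[62.2,-66.2,0],"claw":3},{"turn":[0,0,-1.335],"offset":[62.2,-66.2,0],"claw":3},{"turn":[0,0,-1.335],"offset":[62.2,-66.2,0],"claw":3},{"turn":[0,0,-1.335],"offset":[62.2,-66.2,0],"claw":3},{"turn":[0,0,-1.335],"offset":[62.2,-66.2,0],"claw":3},{"turn":[0,0,-1.335],"offset":[62.2,-66.2,0],"claw":3},{"turn":[0,0,-1.335],"offset":[62.2,-66.2,0],"claw":3},{"turn":[0,0,-1.335],"offset":[62.2,-66.2,0],"claw":3},{"turn":[0,0,-1.335],"offset":[62.2,-66.2,0],"claw":3},{"turn":[0,0,-1.335],"offset":[62.2,-66.2,0],"claw":3}]' 10; python3 -c "
from mv import *
go(tool(4.2),[.581,.224,.405])"
```

```text
t: 1.1
eef_pos: [0.4055, -0.1423, 0.4047]
ee_rot: [2.133, 2.306, -0.001]
ft_force: [0.7, -0.9, -0.2]
opening: 0.0296
t 1.1 turn [-0.      0.0005  0.005 ] offset cm [35.14 20.36 -0.05] q [ 0.73  0.11 -0.54  2.01  0.07  1.03  0.24] F [ 0.7 -0.9 -0.2] open 0.0296
```

```bash
python3 -m creep '[{"turn":[0,0,0],"offset":[35.1,20.4,0],"claw":3},{"turn":[0,0,0],"offset":[35.1,20.4,0],"claw":3},{"turn":[0,0,0],"offset":[35.1,20.4,0],"claw":3},{"turn":[0,0,0],"offset":[35.1,20.4,0],"claw":3},{"turn":[0,0,0],"offset":[35.1,20.4,0],"claw":3},{"turn":[0,0,0],"offset":[35.1,20.4,0],"claw":3},{"turn":[0,0,0],"offset":[35.1,20.4,0],"claw":3},{"turn":[0,0,0],"offset":[35.1,20.4,0],"claw":3},{"turn":[0,0,0],"offset":[35.1,20.4,0],"claw":3},{"turn":[0,0,0],"offset":[35.1,20.4,0],"claw":3},{"turn":[0,0,0],"offset":[35.1,20.4,0],"claw":3},{"turn":[0,0,0],"offset":[35.1,20.4,0],"claw":3}]'; python3 -c "
from mv import *
import cv2
go(tool(4.2),[.581,.224,.405])
go(tool(4.2),[.581,.224,.2815])
cv2.imwrite('pics/s1.png',cv2.resize(manip.read_camera('scene')['pixels'][60:280,340:600],(780,660))[:600])"
```

```text
t: 2.1
eef_pos: [0.583, 0.2228, 0.4035]
ee_rot: [-2.134, -2.303, 0.001]
ft_force: [-0.0, -0.9, 0.6]
opening: 0.0301
t 2.1 turn [-0.0019 -0.0008  0.0032] offset cm [ 0.13 -0.19 -0.15] q [ 0.02  0.5  -0.67  1.57  0.32  1.19 -0.63] F [-0.  -0.9  0.6] open 0.0301
t 2.1 turn [-0.0019 -0.0008  0.0032] offset cm [ 0.12 -0.17 12.2 ] q [ 0.02  0.5  -0.67  1.57  0.32  1.19 -0.63] F [-0.  -0.9  0.6] open 0.0301
```

View pics/s1.png

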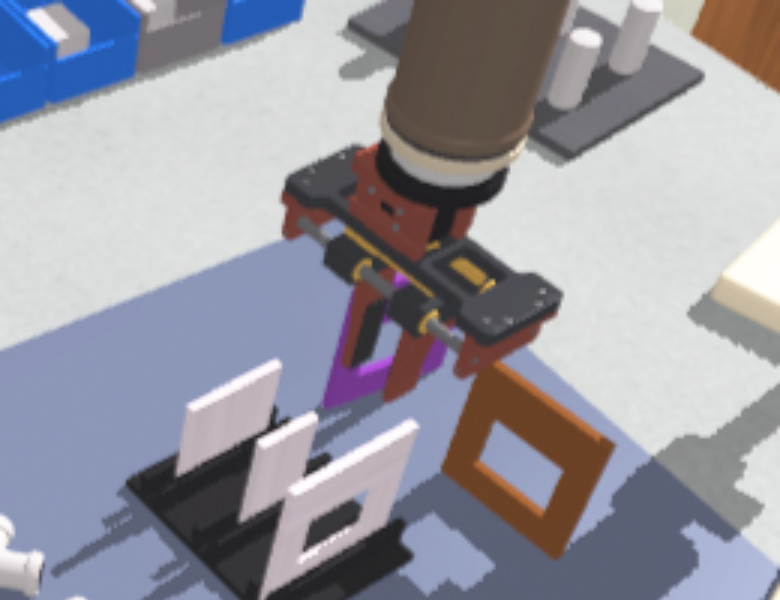

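The fingers (crop 375,330) stand open above the window plate and clear of the brown and purple frames. I'll descend.

```bash
python3 -m creep '[{"turn":[0,0,0],"offset":[0.1,-0.1,4],"claw":3},{"turn":[0,0,0],"offset":[0.1,-0.15,7],"claw":3},{"turn":[0,0,0],"offset":[0.1,-0.15,9],"claw":3},{"turn":[0,0,0],"offset":[0.1,-0.15,10.5],"claw":3},{"turn":[0,0,0],"offset":[0.1,-0.15,11.5],"claw":3},{"turn":[0,0,0],"offset":[0.1,-0.15,12.2],"claw":3},{"turn":[0,0,0],"offset":[0.1,-0.15,12.2],"claw":3},{"turn":[0,0,0],"offset":[0.1,-0.15,12.2],"claw":3}]'; python3 -c "
from mv import *
go(tool(4.2),[.581,.224,.2815])"
```

```text
t: 2.82
eef_pos: [0.5819, 0.2211, 0.2832]
ee_rot: [2.139, 2.3, 0.001]
ft_force: [0.8, 0.1, -0.8]
opening: 0.0299
t 2.82 turn [ 0.0006  0.0001 -0.0011] offset cm [ 0.29 -0.07  0.17] q [-0.01  0.61 -0.62  1.69  0.41  0.97 -0.71] F [ 0.8  0.1 -0.8] open 0.0299
```

```bash
python3 -m creep '[{"turn":[0,0,0],"offset":[0.2,0,0.15],"claw":2.2},{"turn":[0,0,0],"offset":[0.2,0,0.15],"claw":1.8},{"turn":[0,0,0],"offset":[0.2,0,0.15],"claw":1.4},{"turn":[0,0,0],"offset":[0.2,0,0.15],"claw":1.1},{"turn":[0,0,0],"offset":[0.2,0,0.15],"claw":0.9},{"turn":[0,0,0],"offset":[0.2,0,0.15],"claw":0.6},{"turn":[0,0,0],"offset":[0.2,0,0.15],"claw":0.3},{"turn":[0,0,0],"offset":[0.2,0,0.15],"claw":0.3},{"turn":[0,0,0],"offset":[0.2,0,0.15],"claw":0.3}]' 25; python3 -c "
from mv import *
go(tool(4.2),[.581,.224,.2815])"
```

```text
t: 3.57
eef_pos: [0.5816, 0.2237, 0.2814]
ee_rot: [2.139, 2.301, 0.001]
ft_force: [-0.1, 0.2, 3.4]
opening: 0.008
t 3.57 turn [ 0.0004 -0.     -0.0003] offset cm [ 0.04 -0.06 -0.01] q [-0.01  0.61 -0.62  1.69  0.42  0.97 -0.71] F [-0.1  0.2  3.4] open 0.008
```

Gripped: the opening is 8.0 mm, which is the plate's thickness, and the side forces are negligible. I'll lift straight up.

```bash
python3 -m creep '[{"turn":[0,0,0],"offset":[0,0,-0.5],"claw":0.3},{"turn":[0,0,0],"offset":[0,0,-1.5],"claw":0.3},{"turn":[0,0,0],"offset":[0,0,-3],"claw":0.3},{"turn":[0,0,0],"offset":[0,0,-4.5],"claw":0.3},{"turn":[0,0,0],"offset":[0,0,-6],"claw":0.3},{"turn":[0,0,0],"offset":[0,0,-8],"claw":0.3},{"turn":[0,0,0],"offset":[0,0,-10],"claw":0.3},{"turn":[0,0,0],"offset":[0,0,-12],"claw":0.3},{"turn":[0,0,0],"offset":[0,0,-14],"claw":0.3},{"turn":[0,0,0],"offset":[0,0,-15],"claw":0.3},{"turn":[0,0,0],"offset":[0,0,-15],"claw":0.3},{"turn":[0,0,0],"offset":[0,0,-15],"claw":0.3}]' 35; python3 -c "
from mv import *
import cv2
go(tool(4.2),[.581,.224,.431])
for n in('scene','top'): cv2.imwrite(f'pics/{n}2.png',manip.read_camera(n)['pixels'])
s=cv2.imread('pics/scene2.png');t=cv2.imread('pics/top2.png')
f=lambda im,x,y:cv2.resize(im[y:y+200,x:x+133],(399,600),interpolation=cv2.INTER_CUBIC)
cv2.imwrite('pics/c2.png',np.hstack([f(s,400,90),f(t,130,80)]))"
```

```text
t: 4.57
eef_pos: [0.5813, 0.2235, 0.4311]
ee_rot: [2.139, 2.301, 0.0]
ft_force: [0.5, -0.2, -2.5]
opening: 0.0079
t 4.57 turn [ 0.0003  0.0002 -0.0003] offset cm [ 0.05 -0.03  0.01] q [ 0.03  0.47 -0.68  1.53  0.31  1.24 -0.62] F [ 0.5 -0.2 -2.5] open 0.0079
```

View pics/c2.png

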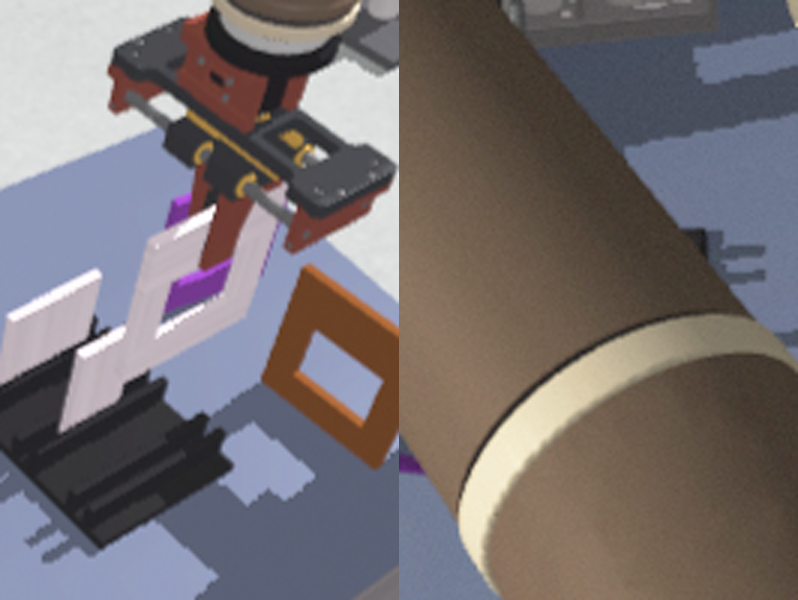

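The plate hangs clear above the holder and the other two plates still stand in their slots. Its front lower corners are near scene (442,217) and (482,195). From these I'll get the plate's offset in the hand and work out the targets at the rest.

```bash
python3 - <<'E'
from h import *
from mv import *
B=ray("scene",[(442.3,216.7),(482.3,195)],.1597);print(B,B.mean(0),np.linalg.norm(B[1]-B[0]),np.degrees(np.arctan2(*(B[1]-B[0])[1::-1])))
T=ray("scene",[(449.3,170.3)],.2897);print(T)
# target: plate origin at rest; grasp height along plate h
h=.2815-.163-.010; print("h",h)
O=np.array([.5225,-.2165,.012]); az=-15; R=tool(az,20); n=R[:,1]; zp=-R[:,2]
tgt=lambda x,up: O+n*x+zp*(h+.163)+np.array([0,0,up])
for x,up in((.010,.15),(.008,.02),(.008,0)): print(tgt(x,up).round(4)); go(R,tgt(x,up))
E
```

```text
[[0.58686591 0.17351892 0.1597    ]
 [0.57882661 0.28735687 0.1597    ]] [0.58284626 0.2304379  0.1597    ] 0.11412146072177083 94.03954992473194
[[0.58179684 0.16442844 0.2897    ]]
h 0.10849999999999997
[ 0.4419 -0.1949  0.4205]
t 4.67 turn [-0.3476 -0.0573  0.3316] offset cm [-40.69 -16.95   0.99] q [ 0.03  0.47 -0.68  1.54  0.31  1.24 -0.62] F [ 0.5  0.3 -2.3] open 0.0076
[ 0.4401 -0.1944  0.2899]
t 4.67 turn [-0.3476 -0.0573  0.3316] offset cm [-40.61 -17.1   14.05] q [ 0.03  0.47 -0.68  1.54  0.31  1.24 -0.62] F [ 0.5  0.3 -2.3] open 0.0076
[ 0.4401 -0.1944  0.2699]
t 4.67 turn [-0.3476 -0.0573  0.3316] offset cm [-40.61 -17.09  16.05] q [ 0.03  0.47 -0.68  1.54  0.31  1.24 -0.62] F [ 0.5  0.3 -2.3] open 0.0076
```

```bash
python3 -m creep '[{"turn":[-0.02,-0.004,0.02],"offset":[-1,-0.4,0],"claw":0.3},{"turn":[-0.05,-0.01,0.05],"offset":[-3.5,-1.5,0],"claw":0.3},{"turn":[-0.1,-0.016,0.1],"offset":[-7,-3,0],"claw":0.3},{"turn":[-0.13,-0.02,0.13],"offset":[-10.5,-4.5,0],"claw":0.3},{"turn":[-0.16,-0.025,0.16],"offset":[-14,-6,0],"claw":0.3},{"turn":[-0.19,-0.03,0.18],"offset":[-17.5,-7.5,0.5],"claw":0.3},{"turn":[-0.22,-0.037,0.21],"offset":[-21,-9,0.5],"claw":0.3},{"turn":[-0.25,-0.042,0.24],"offset":[-24.5,-10.5,0.5],"claw":0.3},{"turn":[-0.28,-0.047,0.27],"offset":[-28,-12,0.7],"claw":0.3},{"turn":[-0.31,-0.05,0.29],"offset":[-31.5,-13.5,0.8],"claw":0.3},{"turn":[-0.33,-0.054,0.31],"offset":[-35,-15,0.9],"claw":0.3},{"turn":[-0.348,-0.057,0.332],"offset":[-38,-16,1],"claw":0.3}]'; python3 - <<'E'
from mv import *
h=.1085
O=np.array([.5225,-.2165,.012]); az=-15; R=tool(az,20); n=R[:,1]; zp=-R[:,2]
tgt=lambda x,up: O+n*x+zp*(h+.163)+np.array([0,0,up])
go(R,tgt(.008,.07))
E
```

```text
t: 5.67
eef_pos: [0.4474, -0.1694, 0.4199]
ee_rot: [2.263, 1.73, 0.307]
ft_force: [0.9, 0.6, -2.3]
opening: 0.008
t 5.67 turn [ 0.0005 -0.0001 -0.0033] offset cm [-2.62 -2.79  7.5 ] q [ 0.71  0.08 -0.47  2.03  0.06  0.69 -0.06] F [ 0.9  0.6 -2.3] open 0.008
```

```bash
python3 -m creep '[{"turn":[0,0,0],"offset":[-1,-1,2],"claw":0.3},{"turn":[0,0,0],"offset":[-2,-2,4],"claw":0.3},{"turn":[0,0,0],"offset":[-2.6,-2.8,5.5],"claw":0.3},{"turn":[0,0,0],"offset":[-2.6,-2.8,6.5],"claw":0.3},{"turn":[0,0,0],"offset":[-2.6,-2.8,7.5],"claw":0.3},{"turn":[0,0,0],"offset":[-2.6,-2.8,7.5],"claw":0.3},{"turn":[0,0,0],"offset":[-2.6,-2.8,7.5],"claw":0.3}]'; python3 - <<'E'
from mv import *
import cv2
h=.1085
O=np.array([.5225,-.2165,.012]); az=-15; R=tool(az,20); n=R[:,1]; zp=-R[:,2]
tgt=lambda x,up: O+n*x+zp*(h+.163)+np.array([0,0,up])
go(R,tgt(.008,.07));go(R,tgt(.008,.0))
c=manip.read_camera('scene');im=c['pixels'];cv2.imwrite('pics/scene3.png',im)
cv2.imwrite('pics/c3.png',cv2.resize(im[200:350,200:350],(600,600),interpolation=cv2.INTER_CUBIC))
# predicted pixels of lower edge front corners (front face x+4mm) at present
s=manip.read_state();P=s['eef_pos']+.2715*R[:,2]
pts=np.array([P+.004*n+sg*.06*np.array([-np.sin(np.radians(az)),np.cos(np.radians(az)),0]) for sg in(-1,1)])
print(P,((cv2.projectPoints(pts,c['rvec'],c['tvec'],c['camera_matrix'],None)[0].reshape(-1,2))-200)*4)
E
```

```text
t: 6.25
eef_pos: [0.4432, -0.1912, 0.3409]
ee_rot: [2.26, 1.735, 0.31]
ft_force: [-0.1, -0.1, -2.3]
opening: 0.0082
t 6.25 turn [ 0.0013 -0.0028  0.0003] offset cm [-0.39 -0.24  0.02] q [ 0.7   0.19 -0.43  2.12  0.14  0.5  -0.08] F [-0.1 -0.1 -2.3] open 0.0082
t 6.25 turn [ 0.0013 -0.0028  0.0003] offset cm [-0.41 -2.65  6.59] q [ 0.7   0.19 -0.43  2.12  0.14  0.5  -0.08] F [-0.1 -0.1 -2.3] open 0.0082
[ 0.53295887 -0.21530112  0.08628434] [[138.57600629 407.24507943]
 [375.23172679 357.36146845]]
```

View pics/c3.png

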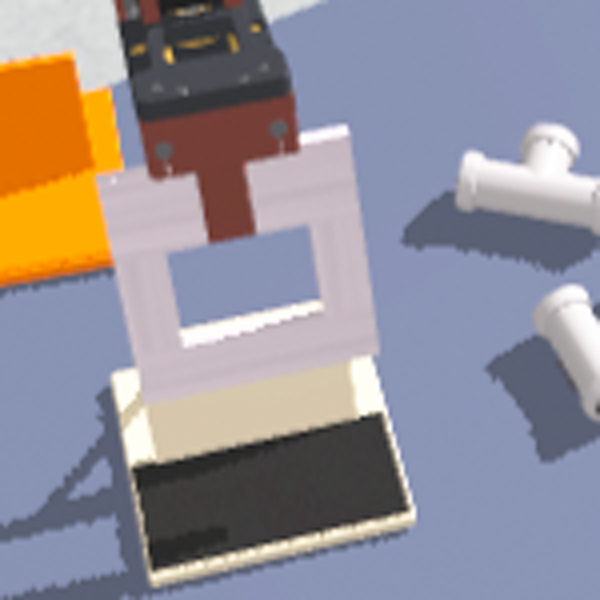

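The plate's lower corners, at crop (142,403) and (377,355), agree with the prediction to within about 1 mm. It is centred over the foot and parallel to the back. I'll lower it.

```bash
python3 -m creep '[{"turn":[0,0,0],"offset":[-0.2,-0.8,1.5],"claw":0.3},{"turn":[0,0,0],"offset":[-0.4,-1.4,3],"claw":0.3},{"turn":[0,0,0],"offset":[-0.4,-1.9,4.4],"claw":0.3},{"turn":[0,0,0],"offset":[-0.4,-2.2,5.2],"claw":0.3},{"turn":[0,0,0],"offset":[-0.4,-2.2,5.5],"claw":0.3},{"turn":[0,0,0],"offset":[-0.4,-2.2,5.5],"claw":0.3},{"turn":[0,0,0],"offset":[-0.4,-2.2,5.5],"claw":0.3},{"turn":[0,0,0],"offset":[-0.4,-2.2,5.5],"claw":0.3}]'; cat > near.py <<'E'
from mv import *
h=.1085
O=np.array([.5225,-.2165,.012]); az=-15; R=tool(az,20); n=R[:,1]; zp=-R[:,2]
tgt=lambda x,up: O+n*x+zp*(h+.163)+np.array([0,0,up])
go(R,tgt(.008,.0))
E
python3 near.py
```

```text
t: 6.97
eef_pos: [0.4403, -0.1952, 0.2828]
ee_rot: [2.259, 1.732, 0.311]
ft_force: [0.8, -0.2, -1.5]
opening: 0.0079
t 6.97 turn [ 0.0036 -0.0015 -0.0006] offset cm [ 0.07 -0.49  1.2 ] q [ 0.65  0.28 -0.37  2.19  0.24  0.35 -0.17] F [ 0.8 -0.2 -1.5] open 0.0079
```

```bash
python3 -m creep '[{"turn":[0,0,0],"offset":[0,-0.14,0.38],"claw":0.3},{"turn":[0,0,0],"offset":[0.05,-0.24,0.66],"claw":0.3},{"turn":[0,0,0],"offset":[0.05,-0.31,0.85],"claw":0.3},{"turn":[0,0,0],"offset":[0.05,-0.34,0.94],"claw":0.3},{"turn":[0,0,0],"offset":[0.05,-0.34,0.94],"claw":0.3},{"turn":[0,0,0],"offset":[0.05,-0.34,0.94],"claw":0.3},{"turn":[0,0,0],"offset":[0.05,-0.34,0.94],"claw":0.3}]'; python3 near.py
```

```text
t: 7.55
eef_pos: [0.44, -0.1947, 0.2719]
ee_rot: [2.26, 1.733, 0.31]
ft_force: [0.5, 0.1, -2.7]
opening: 0.0079
t 7.55 turn [ 0.002  -0.0017 -0.0008] offset cm [ 0.03 -0.07  0.19] q [ 0.63  0.3  -0.35  2.2   0.26  0.32 -0.19] F [ 0.5  0.1 -2.7] open 0.0079
```

```bash
python3 -m creep '[{"turn":[0,0,0],"offset":[0,-0.03,0.09],"claw":0.3},{"turn":[0,0,0],"offset":[0,-0.05,0.14],"claw":0.3},{"turn":[0,0,0],"offset":[0,-0.07,0.19],"claw":0.3},{"turn":[0,0,0],"offset":[0,-0.07,0.19],"claw":0.3},{"turn":[0,0,0],"offset":[0,-0.07,0.19],"claw":0.3},{"turn":[0,0,0],"offset":[0,-0.07,0.19],"claw":0.3}]'; python3 near.py
```

```text
t: 8.05
eef_pos: [0.44, -0.1947, 0.2698]
ee_rot: [2.26, 1.733, 0.309]
ft_force: [0.1, 0.9, -1.7]
opening: 0.0077
t 8.05 turn [ 0.002  -0.0016 -0.0009] offset cm [ 0.03  0.   -0.  ] q [ 0.62  0.3  -0.35  2.2   0.27  0.32 -0.19] F [ 0.1  0.9 -1.7] open 0.0077
```

```bash
python3 -m creep '[{"turn":[0,0,0],"offset":[0,-0.02,0.05],"claw":0.3},{"turn":[0,0,0],"offset":[0,-0.03,0.09],"claw":0.3},{"turn":[0,0,0],"offset":[0,-0.03,0.09],"claw":0.3},{"turn":[0,0,0],"offset":[0,-0.03,0.09],"claw":0.3}]';python3 -m creep '[{"turn":[0,0,0],"offset":[0,-0.02,0.05],"claw":0.3},{"turn":[0,0,0],"offset":[0,-0.03,0.09],"claw":0.3},{"turn":[0,0,0],"offset":[0,-0.03,0.09],"claw":0.3},{"turn":[0,0,0],"offset":[0,-0.03,0.09],"claw":0.3}]'; python3 near.py
```

```text
t: 8.38
eef_pos: [0.4399, -0.1947, 0.2688]
ee_rot: [2.26, 1.733, 0.309]
ft_force: [0.6, -1.3, -1.8]
opening: 0.0078
t: 8.72
eef_pos: [0.44, -0.1947, 0.2681]
ee_rot: [2.26, 1.733, 0.31]
ft_force: [-2.7, 0.2, 2.2]
opening: 0.008
t 8.72 turn [ 0.0022 -0.0015 -0.0009] offset cm [ 0.03  0.06 -0.17] q [ 0.62  0.3  -0.34  2.2   0.27  0.31 -0.2 ] F [-2.7  0.2  2.2] open 0.008
```

Contact: the vertical force went from −1.8 to +2.2 N. I'll look at how the plate sits.

```bash
python3 - <<'E'
from cell import manip
import cv2,numpy as np
a=manip.read_camera('scene')['pixels'];b=manip.read_camera('top')['pixels']
cv2.imwrite('pics/scene4.png',a);cv2.imwrite('pics/top4.png',b)
f=lambda im,x,y:cv2.resize(im[y:y+120,x:x+80],(400,600),interpolation=cv2.INTER_CUBIC)
cv2.imwrite('pics/c4.png',np.hstack([f(a,225,240),f(b,362,140)]))
E
```

```text
(no output)
```

View pics/c4.png

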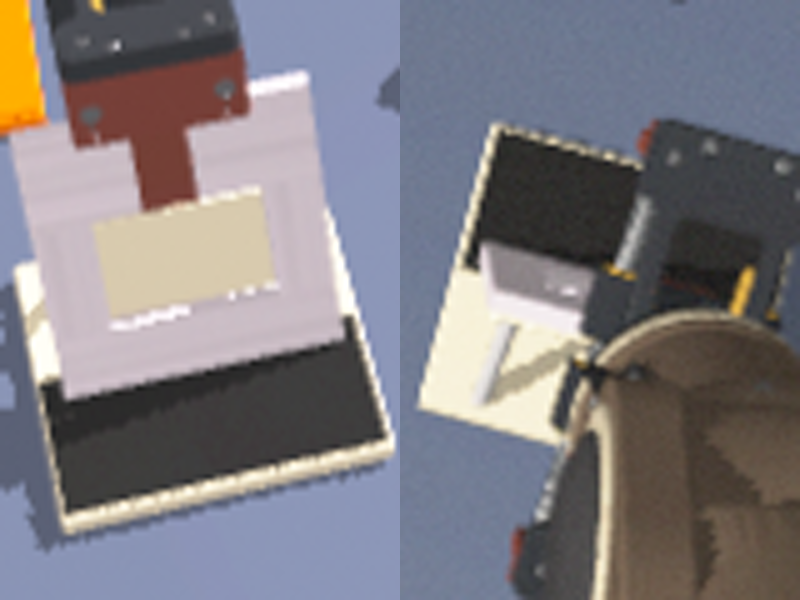

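```bash
python3 - <<'E'
from h import *
B=ray("scene",[(238.4,319.6),(294,308.4)],.0135);m=B.mean(0);print(B,m,np.linalg.norm(B[1]-B[0]),np.degrees(np.arctan2(*(B[1]-B[0])[1::-1])))
c=np.radians(-15);n=np.array([np.cos(c),np.sin(c)]);y=np.array([-n[1],n[0]])
for O in([.522,-.2177],[.5225,-.2165]): print((m[:2]-O)@n,(m[:2]-O)@y)
F=ray("scene",[(237,345.5),(301.5,329)],.012);print(F,F.mean(0),np.degrees(np.arctan2(*(F[1]-F[0])[1::-1])))
E
```

```text
[[ 0.51693519 -0.27419743  0.0135    ]
 [ 0.5496658  -0.15991438  0.0135    ]] [ 0.5333005  -0.21705591  0.0135    ] 0.11887771046655804 74.01831255956513
0.010748736465284542 0.0035469306287364446
0.01057635640626309 0.00225841011463831
[[ 0.57027818 -0.30079922  0.012     ]
 [ 0.60076357 -0.16904061  0.012     ]] [ 0.58552087 -0.23491992  0.012     ] 76.97254298667488
```

The plate stands on the foot, centred within about 3 mm, parallel to the back and about 2 mm off it. I'll release it gently, then back out along the plate.

```bash
python3 -m creep '[{"turn":[0,0,0],"offset":[0,0,0],"claw":0.8},{"turn":[0,0,0],"offset":[0,0,0],"claw":0.9},{"turn":[0,0,0],"offset":[0,0,0],"claw":1.0},{"turn":[0,0,0],"offset":[0,0,0],"claw":1.2},{"turn":[0,0,0],"offset":[0,0,0],"claw":1.5},{"turn":[0,0,0],"offset":[0,0,0],"claw":2},{"turn":[0,0,0],"offset":[0,0,0],"claw":2.5},{"turn":[0,0,0],"offset":[0,0,0],"claw":3},{"turn":[0,0,0],"offset":[0,0,0],"claw":3},{"turn":[0,0,0],"offset":[0,0,0],"claw":3}]'; python3 -m creep '[{"turn":[0,0,0],"offset":[0,0,-1],"claw":3},{"turn":[0,0,0],"offset":[0,0,-2],"claw":3},{"turn":[0,0,0],"offset":[0,0,-4],"claw":3},{"turn":[0,0,0],"offset":[0,0,-6],"claw":3},{"turn":[0,0,0],"offset":[0,0,-8],"claw":3},{"turn":[0,0,0],"offset":[0,0,-10],"claw":3},{"turn":[0,0,0],"offset":[0,0,-12],"claw":3},{"turn":[0,0,0],"offset":[0,0,-14],"claw":3},{"turn":[0,0,0],"offset":[0,0,-15],"claw":3},{"turn":[0,0,0],"offset":[0,0,-15],"claw":3},{"turn":[0,0,0],"offset":[0,0,-15],"claw":3}]'; python3 - <<'E'
from cell import manip
import cv2,numpy as np
a=manip.read_camera('scene')['pixels'];b=manip.read_camera('top')['pixels']
cv2.imwrite('pics/scene5.png',a);cv2.imwrite('pics/top5.png',b)
f=lambda im,x,y:cv2.resize(im[y:y+120,x:x+80],(400,600),interpolation=cv2.INTER_CUBIC)
cv2.imwrite('pics/c5.png',np.hstack([f(a,225,240),cv2.resize(a[150:300,370:470],(400,600))]))
E
```

```text
t: 9.65
eef_pos: [0.44, -0.1947, 0.268]
ee_rot: [2.26, 1.733, 0.31]
ft_force: [0.0, -0.1, -0.4]
opening: 0.0296
t: 10.57
eef_pos: [0.3899, -0.1816, 0.4092]
ee_rot: [2.259, 1.732, 0.309]
ft_force: [0.1, 0.4, -0.8]
opening: 0.0299
```

View pics/c5.png

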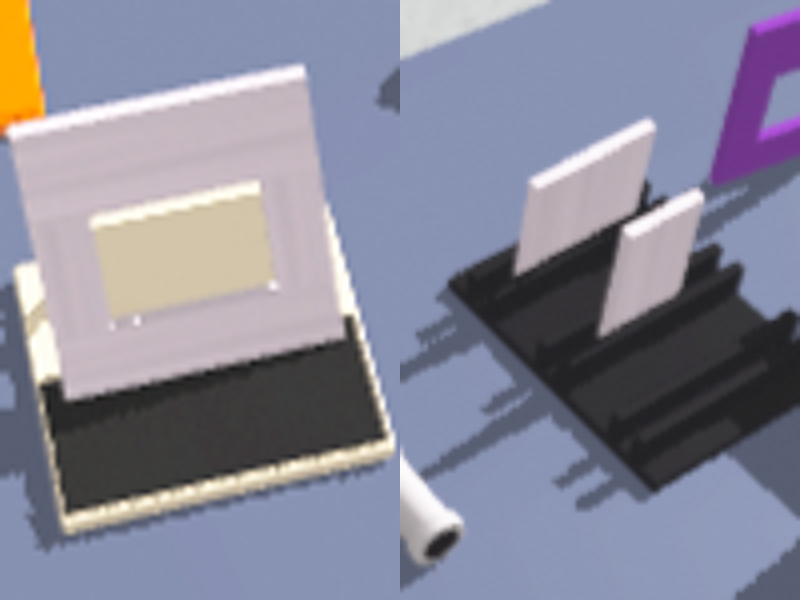

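The plate leans on the back with its lower corners unchanged, at (67,398) and (345,342). The two smaller plates still stand in the holder. I'll do a last check for stillness and slope, then hand in.

```bash
python3 - <<'E'
from h import *
from cell import manip
a=cv2.imread('pics/scene5.png');b=manip.read_camera('scene')['pixels']
print("plate diff",cv2.absdiff(a,b)[240:350,220:310].mean(), "holder diff vs start",cv2.absdiff(cv2.imread('pics/scene0.png'),b)[180:232,398:425].mean())
T=ray("scene",[(227.8,267.4),(286.2,255.6)],.012+.13*np.cos(np.radians(20)));B=ray("scene",[(238.4,319.6),(294,308.4)],.0135)
n=np.array([np.cos(np.radians(-15)),np.sin(np.radians(-15)),0]);print(T,np.linalg.norm(T[1]-T[0]),"slope deg",np.degrees(np.arctan2((B.mean(0)-T.mean(0))@n,.122)))
s=manip.read_state();print(s['t'],s['ft_force'].round(1),abs(s['dq']).max());manip.close_job()
E
```

```text
plate diff 0.36643097643097644 holder diff vs start 2.673076923076923
[[ 0.4709116  -0.26075709  0.13416004]
 [ 0.50108154 -0.1469264   0.13416004]] 0.11776099113971093 slope deg 21.92767883910766
10.7167 [-0.6  0.3 -0.8] 0.00895878809687686
the job is handed in; nothing more can be done
```

The window plate is leaning in the cream rest and the job is handed in at 10.7 s of the allowed 43 s. No verdict was reported.

I gripped the plate by its top rail, drew it straight up out of the front slot and tilted it to 20°. I then set it on the rubber foot: the vertical force went from −1.8 to +2.2 N while it was still held. Then I released it and backed out along the plate.

| Last check | Result |
|---|---|
| Slope | about 22° (back is 20°) |
| Direction | parallel to the back within 2–3° |
| Centring | about 2–4 mm off centre (measured before release; lower corners looked unchanged after) |
| Gap to the back's bottom line | about 2 mm (measured before release) |
| Stillness | no visible motion between frames |
| Smaller plates | standing in their slots; I saw no shift, but did not measure it |
| Gripper | about 15 cm clear, opened to 3 cm |

One disagreement: the two cameras gave the rest's direction 2–4° apart, and I used a value in between (−15°). No check failed.

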